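Hold an engineer's square in the corner of a post and its base plate

ROBOT

A 7-joint arm with a two-finger parallel gripper is mounted at the origin on a cart in front of the work surface, level with it; the furniture and walls round the work are solid. World frame = base frame: x ahead of the robot, y to its left, z up, the work surface at z = 0. Lengths are in m, angles in rad, forces in N, time in s.
With the tool pointing down it reaches from about 0.4 to 0.85 m from the base axis. Payload 4.5 kg.
Tool frame: the origin (TCP) lies at the very end of the fingers, on their centre line; the grasp point (between the pads) lies 19 mm behind it (r.grip_point_offset is the distance from the TCP to the grasp point, in m); z points along the fingers, y is the line along which they close (so a half turn about z gives the same grasp; the last joint's range is limited). The gripper opens to 88 mm and grips with 3 to 60 N. Pads are 18 mm wide; open, the fingers measure 123 mm over their backs; the gripper's body (75 mm by 187 mm) begins 45 mm behind the grasp point.
Start: joints at [-1.296, 0.689, -0.195, 1.565, 0.157, 0.902, -0.215], TCP at [0.149, 0.607, 0.239] pointing down, gripper open.
Joint ranges: [-3.01, 3.01], [-0.46, 2.08], [-1.47, 1.51], [0.13, 2.56], [-1, 4.14], [0.04, 2.09], [-2.66, 2.66]. Speed limits (rad/s): [2.57, 2.57, 3.14, 3.14, 3.14, 3.14, 3.14].

INTERFACE

Orientations are given as a unit quaternion [x, y, z, w].
In Python, from plant import r gives the robot as it stands.
- The arm moves only by the tool carry_out, never from a script. Its argument "rows" is a list of rows, each a list of 3 entries, a list of its own where there are three numbers: the shift along the tool's x, y, z in cm, then the turn, a rotation vector about the tool's x, y, z in degrees, then the closure, from 0 (fully open) to 1 (shut). A call has 1 to 12 rows; each row is the pose to reach, as a shift and turn from the pose commanded when the call began, along the tool's axes at that moment; what a row does not reach only later rows make up. A row lasts 1/10 s, in which the tool goes at most 50 mm and 8.59 degrees, less where a joint would pass 70% of its speed; a pose out of reach is approached as far as the arm can. A call with a gripper value outside its range is refused whole. The fingers move at their own pace and stop on an object; "newtons" is the grip in N (left out, the last holds). Time passes only in rows, so rows that repeat a pose let the fingers close. It gives the time, the measured TCP pose, the force, the opening and the grip force at its end, in the units of the state.
- r.get_state(): the state, without advancing time (a new reading comes with each control period).
- r.snapshot(name): name is "scene" or "top" or "wrist"; returns a dict with "image" (420x560x3 uint8, red, green, blue), "fx", "fy", "cx", "cy" (pixels), "pose" (4x4, takes a point from camera to world coordinates). Camera axes: x right, y up, looking along -z (the intrinsics and any distortion apply to the point x, -y, -z); pixel columns grow to the right and rows downward; lengths in m; the calibration is good to about 2 mm. The wrist camera is an equidistant fisheye: a pixel r from the principal point sees the ray r / f radians off the axis. A picture is of the moment at which its call begins. There is no depth.
- r.finish_job(): hands the job in; it is judged then, once.
The state is a dict: "clock": time; "q": joint angles; "qd": joint speeds; "joint_torque": joint torques, N m; "tool_pos": TCP position; "eef_rot": TCP orientation; "contact_force": force on the tool from outside, world axes, zero at the start; "moment": the same for the moment, N m; "opening": opening from 0.0 (shut) to 1.0 (fully open); "finger_force": force on a finger pad.
Only numpy, scipy, OpenCV 4.12 (cv2) and the standard library are available. Lean on these libraries where they do the work, as an engineer would, in place of code of your own. Each camera call takes 0.05 s, during which the arm holds its last target. There are 200 camera calls.

TASK

Check that the post of the instrument stand is square to its base plate: pick up the engineer's square by its thick stock, stand it on the base plate with the stock pointing straight out from the front of the post, and press it down and into the corner, in the middle of the post's front face, until the stock lies flat on the plate and the upright edge lies flush along the post. Finish while still gripping it there and pressing it lightly against both (let nothing go, and do not ram it); leave the other things where they are.

Things in the scene. Friction and masses are not known exactly. Their poses are not given: they have to be found in the camera images.
- plate: aluminium base plate of the instrument stand, 190 x 120 x 12 mm (x, y, z), bolted down (it cannot move). Origin: centre of its underside, on the worktop; x runs along its length towards the end that carries the post; its top is flat and 12 mm above the worktop.
- post: blue rigid upright post fixed on the plate, 30 x 30 mm across and 134 mm tall with a black cap. Origin: centre of its foot on the plate's top, 70 mm from the plate's centre along the plate's x; axes as the plate's. Its front face, which the square must touch, is the flat face that looks along -x to the long free part of the plate; a small dark bracket stands behind it.
- corner (a point): point in the middle of the inside corner where the post's front face meets the plate's top (15 mm in front of the post's origin, 12 mm above the worktop). Axes as the plate's: x points into the post, z up. The plate runs 150 mm from here along -x and 60 mm to either side.
- try_square: steel engineer's square, a rigid L of about 0.25 kg (0.2 to 0.33), loose, standing upright on the worktop on its stock. The thick silver stock is a bar 120 long (x) x 20 thick (y) x 28 high (z) mm; the thin grey steel blade, 24 wide (x) x 5 thick (y) mm, stands up from the stock's +x end to 104 mm above the underside, its outer edge flush with the stock's +x end face. Origin: centre of the stock's underside; x along the stock towards the blade's end, z up along the blade.
- square_mid (a point): centre of the square's stock (14 mm above its underside, axes as the square): the stock is gripped across its 20 mm thickness (y) here or up to 35 mm towards -x, clear of the blade, whose inner edge begins 36 mm from here towards +x.
- square_heel (a point): outer corner of the square, in the middle of its thickness: where the underside of the stock meets the outer (+x) end face; 60 mm from the stock's centre along +x, at the underside. Axes as the square. This point has to come to corner. Pressed on the plate, the square slides with ordinary dry friction (roughly half to all of the downward push), so the sideways push must exceed that to close the last gap.
- filter_box: round light-blue plastic box, 53 mm across and 22 mm high, loose on the worktop between the two work places, near the robot; origin at the centre of its underside. Leave it alone.
- beaker_m: clear beaker, 66 mm across and 71 mm high, loose, standing behind the work; origin at the centre of its underside. Leave it alone.
- screwdriver: red-handled screwdriver, 150 mm long, lying at the left on the wipe; leave it alone.
- marker_blue: blue and white marker pen, 135 mm long, lying at the left on the wipe; leave it alone.
Mind the look-alikes: they are no part of the job. What is shaped like the try_square but brown or pink is not meant.

How it is judged:
On the way, in this order (a step that is already met when the one before it is completed fails the run):
1. the square is gripped and lifted clear of the worktop (its underside more than 25 mm up) (height (world z) of square_heel above 0.025 m and height (world z) of square_mid above 0.04 m and contact force between the fingers and try_square above 5 N), for 0.1 s.
2. the gripped square touches plate and post, set into the corner (contact force between try_square and plate above 1 N and contact force between try_square and post above 1 N and x of square_heel in the frame of corner between -0.0025 and 0.0025 m and y of square_heel in the frame of corner between -0.009 and 0.009 m and z of square_heel in the frame of corner between -0.0025 and 0.0025 m and angle between the z axis of square_heel and the z axis of corner, either way round below 0.02 rad and angle between the x axis of square_heel and the x axis of corner, either way round below 0.05 rad and x of square_mid in the frame of corner below 0 m and angle between square_heel's own z axis and vertical below 0.1 rad and contact force between the fingers and try_square above 5 N), for 0.2 s.
At the end, for the whole second after the job is handed in: Still gripped (over 5 N), at rest, pressing over 1 N on plate and on post; heel within 2.5 mm of the corner in x and z, 9 mm sideways; blade parallel to the post within 0.02 rad, stock straight out within 0.05 rad. Other loose things within 30 mm of their start (all of step 2 and linear speed of try_square below 0.01 m/s and distance of each of filter_box, beaker_m, screwdriver, marker_blue from where it was at the start of the episode below 0.03 m); the arm keeps its last pose, push and grip.
It fails at once if the square is rammed: more than 60 N against the post or the plate (contact force between try_square and post above 60 N or contact force between try_square and plate above 60 N).
It fails at once if a bystander (blue box, beaker, screwdriver, marker) is pushed more than 30 mm (distance of any of filter_box, beaker_m, screwdriver, marker_blue from where it was at the start of the episode above 0.03 m).
It also fails if it takes over 42 s, if anything falls off the work surface, if the arm or the gripper's body presses on something with over 40 N, if the wrist force passes 120 N, or if a joint passes its speed limit or range.

## Working session

There is one attempt and no reset: what is moved stays moved. The work goes in short steps, Python scripts to look and compute and a tool call to move; the robot and the scene stay as the last step left them, time stands still between calls to the robot, and variables do not carry over. Pictures are saved under pics/ and viewed, at most 10 in all, crops included, and the job is handed in when it is done.

Besides the shell and the picture viewer there is one more tool, called after "Call:" as name(argument=value, ...) on one line, values as JSON. carry_out: Moves the arm, as the interface text tells. Its arguments: {"type":"object","properties":{"rows":{"type":"array"},"newtons":{"type":"number"}},"required":["rows"]}

```bash
mkdir -p pics; ls; python3 - <<'E'
from plant import r
import cv2,numpy as np,pickle
d={}
for n in("scene","top"):
    s=r.snapshot(n);d[n]=s;cv2.imwrite(f"pics/{n}0.png",s["image"][:,:,::-1]);print(n,s["fx"],s["cx"],s["cy"],np.round(s["pose"],3).tolist(),[k for k in s])
pickle.dump(d,open("s0.pkl","wb"))
s=r.get_state();print(s)
E
```

```text
pics
scene 456.5929749521275 282.2678899818584 207.3519267235666 [[0.532, 0.591, -0.606, -0.06], [-0.847, 0.381, -0.371, -0.302], [0.012, 0.711, 0.703, 0.783], [0.0, 0.0, 0.0, 1.0]] ['image', 'fx', 'fy', 'cx', 'cy', 'pose']
top 400.5599385857192 280.37159432115817 213.56086888926694 [[0.009, 0.994, -0.106, 0.468], [-1.0, 0.008, -0.002, 0.071], [-0.002, 0.106, 0.994, 0.87], [0.0, 0.0, 0.0, 1.0]] ['image', 'fx', 'fy', 'cx', 'cy', 'pose']
{'clock': 0.1, 'q': array([-1.29620891,  0.68993243, -0.19454348,  1.56620608,  0.15727631,
        0.90250224, -0.2151111 ]), 'qd': array([ 0.00081798,  0.00022573, -0.00088088, -0.00436395,  0.00126321,
       -0.00116327, -0.00057942]), 'joint_torque': array([-3.59851496e-03, -5.28500891e+01, -1.27181567e+00, -1.53836578e+01,
       -5.25642559e-02,  2.02839656e-03,  3.50448920e-05]), 'tool_pos': array([0.14893261, 0.60642199, 0.2379797 ]), 'eef_rot': array([ 1.20071063e-01,  9.92764953e-01, -8.27385809e-04, -5.80065573e-05]), 'contact_force': array([ 0.19069591,  0.0497283 , -1.0022814 ]), 'moment': array([ 0.04876899, -0.03621894, -0.0519256 ]), 'finger_force': 0.0, 'opening': 1.0006582288876313}
```

View pics/scene0.png

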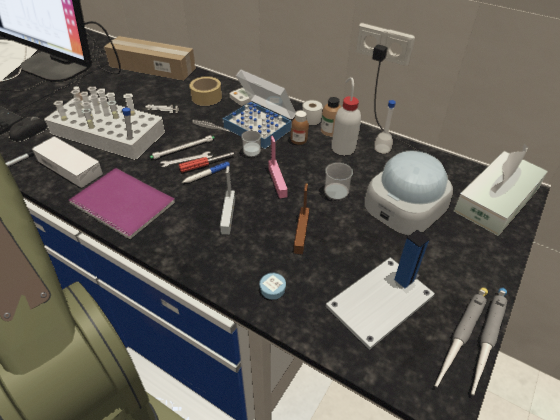

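View pics/top0.png

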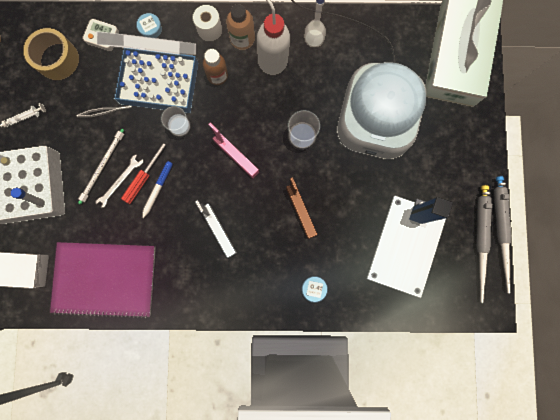

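The scene view shows the silver square around (228,212) with its blade at the far end, and the plate at (380,300) with the post at (408,262). In the top view the square runs (200,203)–(230,255), the plate is at (408,247), and the post's foot is near (412,212) leaning right.

```bash
cat > h.py <<'E'
import numpy as np,cv2
def ray(s,px):
    px=np.atleast_2d(np.array(px,float))
    d=np.c_[(px[:,0]-s["cx"])/s["fx"],-(px[:,1]-s["cy"])/s["fy"],-np.ones(len(px))]
    T=np.array(s["pose"]);return T[:3,3],d@T[:3,:3].T
def onz(s,px,z):
    o,d=ray(s,px);return o+d*((z-o[2])/d[:,2])[:,None]
def proj(s,P):
    T=np.array(s["pose"]);p=(np.atleast_2d(P)-T[:3,3])@T[:3,:3]
    return np.c_[s["cx"]+s["fx"]*p[:,0]/-p[:,2],s["cy"]-s["fy"]*p[:,1]/-p[:,2]]
E
python3 - <<'E'
import pickle,cv2,numpy as np
from h import *
d=pickle.load(open("s0.pkl","rb"))
t=d["top"]
def comp(s,x0,y0,x1,y1,thr):
    g=s["image"].min(2)[y0:y1,x0:x1]
    m=(g>thr).astype(np.uint8);c,_=cv2.findContours(m,0,1);c=max(c,key=cv2.contourArea)
    return c.reshape(-1,2)+[x0,y0]
for n,b,z in (("top",(355,185,460,310),.012),("top",(185,190,245,265),.028),("scene",(320,250,440,350),.012),("scene",(215,160,242,240),.028)):
    for thr in (110,):
        c=comp(d[n],*b,thr);w=onz(d[n],c,z)[:,:2]
        rc=cv2.minAreaRect((w*1000).astype(np.float32))
        print(n,thr,np.round(rc[0],1),np.round(rc[1],1),round(rc[2],2),"\n",np.round(cv2.boxPoints(rc)).tolist())
a=cv2.resize(t["image"][180:310,350:460],None,fx=4,fy=4,interpolation=2)
b=cv2.resize(t["image"][190:265,185:245],None,fx=5.5,fy=5.5,interpolation=2)
o=np.zeros((520,800,3),np.uint8);o[:,:440]=a;o[:b.shape[0],450:450+b.shape[1]]=b
cv2.imwrite("pics/c0.png",o[:,:,::-1])
E
```

```text
top 110 [ 492.  -197.8] [121.5 191. ] 71.14 
 [[382.0, -224.0], [563.0, -286.0], [602.0, -171.0], [421.0, -109.0]]
top 110 [520.9 205. ] [121.1  22.1] 30.31 
 [[463.0, 184.0], [474.0, 165.0], [579.0, 226.0], [568.0, 245.0]]
scene 110 [ 492.6 -198.8] [120.7 191.5] 71.0 
 [[382.0, -225.0], [563.0, -287.0], [603.0, -173.0], [422.0, -111.0]]
scene 110 [521.5 205.1] [120.7  21.7] 30.43 
 [[464.0, 184.0], [475.0, 165.0], [579.0, 226.0], [568.0, 245.0]]
```

View pics/c0.png

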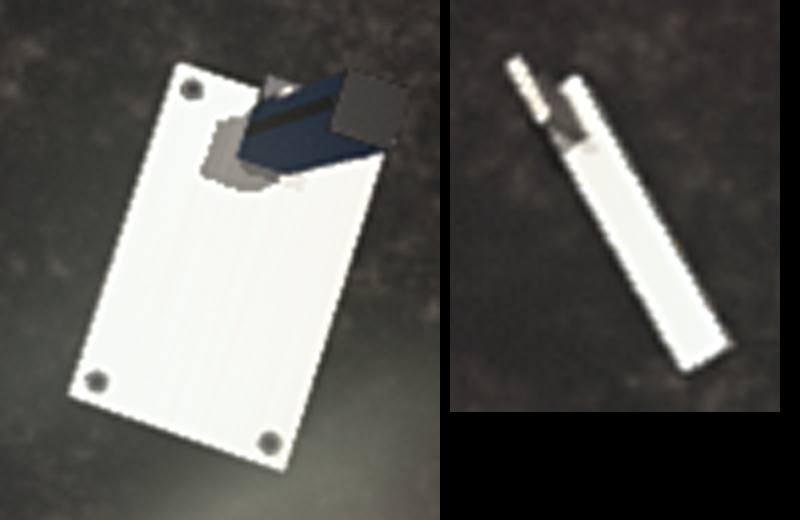

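```bash
cat >> h.py <<'E'
from scipy.spatial.transform import Rotation as R
def go(st,pos,yaw):  # tool down, tool y at world angle yaw (deg); shift cm, turn deg in tool axes
    R0=R.from_quat(st["eef_rot"]);a=np.radians(yaw)
    y=np.array([np.cos(a),np.sin(a),0]);z=np.array([0,0,-1.])
    R1=R.from_matrix(np.c_[np.cross(y,z),y,z])
    print("shift",np.round(R0.inv().apply(np.array(pos)-st["tool_pos"])*100,2),"turn",np.round((R0.inv()*R1).as_rotvec(degrees=True),2))
E
python3 - <<'E'
from plant import r
from h import *
go(r.get_state(),[.5037,.1949,.16],120.4)
E
```

```text
shift [-44.26 -31.49   7.85] turn [-9.000e-02 -3.000e-02 -4.419e+01]
```

Call:
carry_out(rows=[[[-8,-6,0],[0,0,-8],0],[[-16,-12,0],[0,0,-16],0],[[-22,-16,0],[0,0,-24],0],[[-28,-20,0],[0,0,-32],0],[[-34,-24,0],[0,0,-40],0],[[-40,-28,0],[0,0,-44.2],0],[[-44.3,-31.5,0],[-0.1,0,-44.2],0],[[-44.3,-31.5,0],[-0.1,0,-44.2],0],[[-44.3,-31.5,0],[-0.1,0,-44.2],0],[[-44.3,-31.5,4],[-0.1,0,-44.2],0],[[-44.3,-31.5,7.9],[-0.1,0,-44.2],0],[[-44.3,-31.5,7.9],[-0.1,0,-44.2],0]])

```text
clock: 1.3
tool_pos: [0.5053, 0.1907, 0.1571]
eef_rot: [-0.26, 0.966, -0.001, -0.001]
contact_force: [-0.1, -0.4, 0.9]
opening: 1.001
finger_force: 0.0
```

Call:
carry_out(rows=[[[0,0,0],[0,0,0],0],[[0,0,0],[0,0,0],0],[[0,0,0],[0,0,0],0],[[0,0,0],[0,0,0],0],[[0,0,0],[0,0,0],0]])

```text
clock: 1.8
tool_pos: [0.504, 0.1967, 0.1608]
eef_rot: [-0.263, 0.965, 0.001, 0.001]
contact_force: [0.0, 0.1, -0.5]
opening: 0.999
finger_force: 0.0
```

```bash
python3 - <<'E'
from plant import r
from h import *
st=r.get_state();print(st["clock"],st["tool_pos"],st["contact_force"])
go(st,[.5037,.1949,.005],120.4)
s=r.snapshot("wrist");cv2.imwrite("pics/w1.png",s["image"][:,:,::-1])
E
```

```text
1.8 [0.50403894 0.1967421  0.16075844] [ 0.0252913   0.09908748 -0.47903331]
shift [ 0.16 -0.17 15.58] turn [0.1  0.14 0.11]
```

View pics/w1.png

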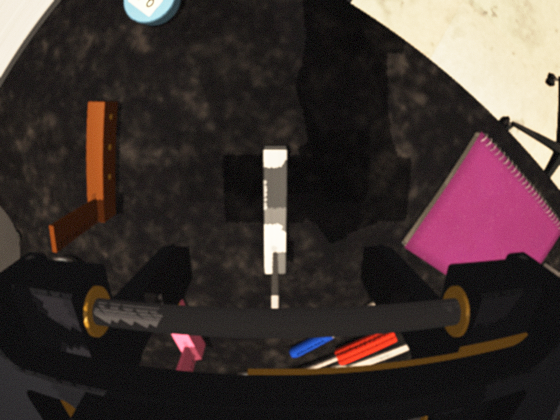

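The wrist view shows the square's stock centred at column 275 between the fingers (150 and 400), with the blade at the hand side, so I descend.

Call:
carry_out(rows=[[[0.1,-0.1,3],[0,0,0],0],[[0.1,-0.1,6],[0,0,0],0],[[0.1,-0.1,9],[0,0,0],0],[[0.1,-0.1,12],[0,0,0],0],[[0.1,-0.1,14],[0,0,0],0],[[0.1,-0.1,15],[0,0,0],0],[[0.1,-0.1,15.5],[0,0,0],0],[[0.1,-0.1,15.5],[0,0,0],0],[[0.1,-0.1,15.5],[0,0,0],0]])

```text
clock: 2.75
tool_pos: [0.5043, 0.1947, 0.0056]
eef_rot: [-0.262, 0.965, 0.001, 0.001]
contact_force: [1.0, 0.2, 0.3]
opening: 1.004
finger_force: 0.0
```

Call:
carry_out(rows=[[[0,0,0],[0,0,0],0.3],[[0,0,0],[0,0,0],0.6],[[0,0,0],[0,0,0],1],[[0,0,0],[0,0,0],1],[[0,0,0],[0,0,0],1],[[0,0,0],[0,0,0],1],[[0,0,0],[0,0,0],1],[[0,0,0],[0,0,0],1],[[0,0,0],[0,0,0],1],[[0,0,0],[0,0,0],1]], newtons=50)

```text
clock: 3.75
tool_pos: [0.5036, 0.1946, 0.0047]
eef_rot: [-0.262, 0.965, 0.001, 0.0]
contact_force: [0.1, 0.4, 1.2]
opening: 0.222
finger_force: 50.0
```

Call:
carry_out(rows=[[[0,0,-2],[0,0,0],1],[[0,0,-4],[0,0,0],1],[[0,0,-7],[0,0,0],1],[[0,0,-10],[0,0,0],1],[[0,0,-13],[0,0,0],1],[[0,0,-15.5],[0,0,0],1],[[0,0,-15.5],[0,0,0],1],[[0,0,-15.5],[0,0,0],1]])

```text
clock: 4.55
tool_pos: [0.5035, 0.1935, 0.1592]
eef_rot: [-0.262, 0.965, 0.001, -0.0]
contact_force: [-0.3, -0.4, -3.7]
opening: 0.224
finger_force: 50.0
```

```bash
python3 - <<'E'
from plant import r
from h import *
go(r.get_state(),[.4402,-.1805,.16],71.07)
E
```

```text
shift [ 24.37 -29.06  -0.12] turn [ 7.000e-02 -4.000e-02  4.931e+01]
```

Call:
carry_out(rows=[[[2,-2.4,0],[0,0,4],1],[[4,-4.8,0],[0,0,8],1],[[7,-8.3,0],[0,0,14],1],[[10,-11.9,0],[0,0,20],1],[[13,-15.5,0],[0,0,26],1],[[16,-19.1,0],[0,0,32],1],[[19,-22.7,0],[0,0,38],1],[[21.5,-25.6,0],[0,0,44],1],[[23.5,-28,0],[0,0,48],1],[[24.4,-29.1,0],[0,0,49.3],1],[[24.4,-29.1,0],[0,0,49.3],1],[[24.4,-29.1,0],[0,0,49.3],1]])

```text
clock: 5.75
tool_pos: [0.4407, -0.1787, 0.1584]
eef_rot: [0.163, 0.987, 0.002, -0.001]
contact_force: [-0.0, 0.6, -3.1]
opening: 0.222
finger_force: 50.0
```

Call:
carry_out(rows=[[[0,0,0],[0,0,0],1],[[0,0,0],[0,0,0],1],[[0,0,0],[0,0,0],1]])

```text
clock: 6.05
tool_pos: [0.4409, -0.1792, 0.1591]
eef_rot: [0.163, 0.987, 0.001, -0.0]
contact_force: [-0.7, 0.1, -2.2]
opening: 0.224
finger_force: 50.0
```

```bash
python3 - <<'E'
from plant import r
from h import *
st=r.get_state();print(st["clock"],st["tool_pos"],st["contact_force"],st["finger_force"])
go(st,[.4402,-.1805,.017],71.07)
s=r.snapshot("scene");cv2.imwrite("pics/s2.png",cv2.resize(s["image"][130:370,270:500],None,fx=2.5,fy=2.5)[:,:,::-1])
E
```

```text
6.05 [ 0.44094445 -0.17918557  0.15909953] [-0.69161607  0.07611858 -2.21442056] 49.98981345444918
shift [ 0.02 -0.18 14.21] turn [ 0.12 -0.05  0.18]
```

View pics/s2.png

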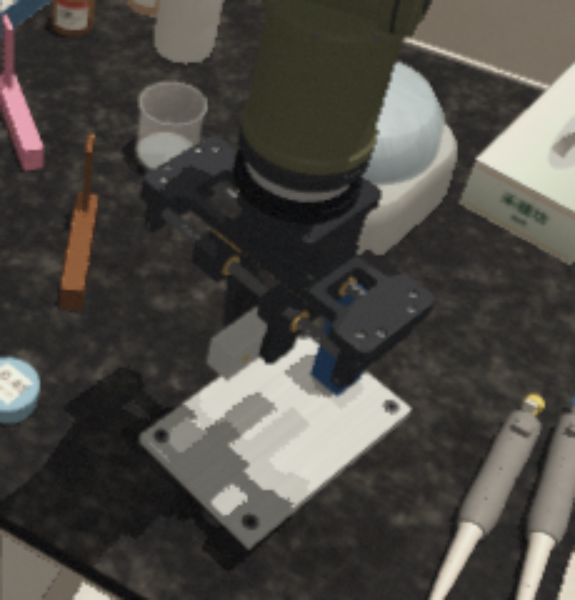

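The scene view shows the square level in the fingers over the plate, stock end at about (235,345) and heel towards the post at (340,370), with the beaker and box untouched. I go down to just above the plate.

Call:
carry_out(rows=[[[0,-0.1,3],[0,0,0],1],[[0,-0.1,6],[0,0,0],1],[[0,-0.1,9],[0,0,0],1],[[0,-0.1,11.5],[0,0,0],1],[[0,-0.1,13],[0,0,0],1],[[0,-0.1,13.5],[0,0,0],1],[[0,-0.1,13.5],[0,0,0],1],[[0,-0.1,13.5],[0,0,0],1],[[0,-0.1,13.5],[0,0,0],1]])

```text
clock: 7.0
tool_pos: [0.4409, -0.1813, 0.025]
eef_rot: [0.164, 0.986, 0.001, 0.001]
contact_force: [-0.0, -0.3, -2.4]
opening: 0.223
finger_force: 50.0
```

```bash
python3 - <<'E'
from plant import r
from h import *
st=r.get_state();print(st["clock"],st["tool_pos"],st["contact_force"],st["finger_force"])
go(st,[.4686,-.1902,.0167],71.07)
for n in("top","scene"):
    s=r.snapshot(n);P=proj(s,[[.5,-.2,.05]])[0].astype(int);i=s["image"][max(P[1]-60,0):P[1]+60,P[0]-65:P[0]+65]
    cv2.imwrite(f"pics/{n}3.png",cv2.resize(i,None,fx=3,fy=4,interpolation=2)[:,:,::-1] if 0 else cv2.resize(i,None,fx=4,fy=4,interpolation=2)[:,:,::-1])
E
python3 -c "
import cv2,numpy as np
a=cv2.imread('pics/top3.png');b=cv2.imread('pics/scene3.png');h=min(len(a),len(b));cv2.imwrite('pics/m3.png',cv2.resize(np.hstack([a[:h],b[:h]]),(800,int(h*800/1040))))"
```

```text
7.0 [ 0.4408749  -0.18133722  0.02496868] [-0.00295398 -0.2798156  -2.42150532] 49.98982334509492
shift [-2.91  0.06  0.83] turn [0.1  0.06 0.02]
```

View pics/m3.png

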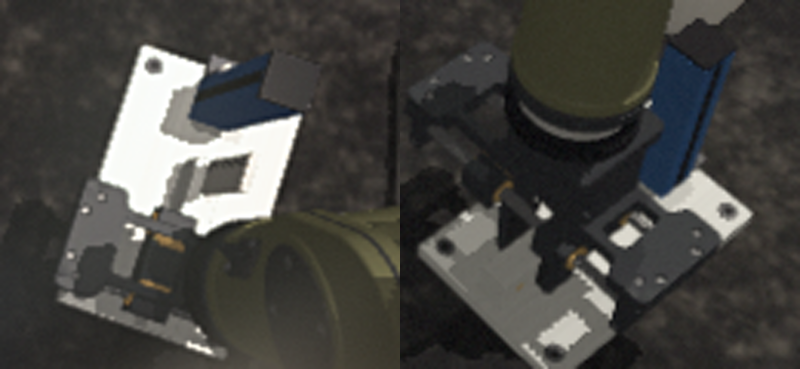

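The left half shows the square held over the plate's free part, its blade ending near (185,190), short of the post's foot at (190,120). Nothing is touching yet, so I close in to about 5 mm from the post and then go down.

Call:
carry_out(rows=[[[-0.8,0,0],[0,0,0],1],[[-1.6,0,0],[0,0,0],1],[[-2.2,0,0],[0,0,0],1],[[-2.4,0,0.3],[0,0,0],1],[[-2.4,0,0.5],[0,0,0],1],[[-2.4,0,0.6],[0,0,0],1],[[-2.4,0,0.6],[0,0,0],1],[[-2.4,0,0.6],[0,0,0],1]])

```text
clock: 7.9
tool_pos: [0.4626, -0.1887, 0.0179]
eef_rot: [0.164, 0.986, 0.001, -0.001]
contact_force: [-0.9, -0.9, -3.5]
opening: 0.22
finger_force: 50.0
```

Call:
carry_out(rows=[[[0,0,0.05],[0,0,0],1],[[0,0,0.1],[0,0,0],1],[[0,0,0.15],[0,0,0],1],[[0,0,0.15],[0,0,0],1]])

```text
clock: 8.3
tool_pos: [0.4629, -0.1888, 0.0167]
eef_rot: [0.164, 0.986, 0.001, -0.0]
contact_force: [-1.4, 1.2, -1.2]
opening: 0.22
finger_force: 50.0
```

Call:
carry_out(rows=[[[0,0,0.05],[0,0,0],1],[[0,0,0.1],[0,0,0],1],[[0,0,0.1],[0,0,0],1]])

```text
clock: 8.6
tool_pos: [0.4629, -0.1888, 0.0166]
eef_rot: [0.164, 0.986, 0.001, 0.0]
contact_force: [-3.3, 0.8, 10.7]
opening: 0.22
finger_force: 50.0
```

Call:
carry_out(rows=[[[-0.1,0,-0.04],[0,0,0],1],[[-0.2,0,-0.04],[0,0,0],1],[[-0.3,0,-0.04],[0,0,0],1],[[-0.35,0,-0.04],[0,0,0],1],[[-0.4,0,-0.04],[0,0,0],1],[[-0.4,0,-0.04],[0,0,0],1]])

```text
clock: 9.2
tool_pos: [0.4629, -0.1888, 0.0166]
eef_rot: [0.164, 0.986, 0.001, -0.004]
contact_force: [-7.7, 3.3, 12.9]
opening: 0.222
finger_force: 50.0
```

Call:
carry_out(rows=[[[-0.05,0,0],[0,0,0],1],[[-0.1,0,0],[0,0,0],1],[[-0.15,0,0],[0,0,0],1],[[-0.15,0,0],[0,0,0],1]])

```text
clock: 9.6
tool_pos: [0.4629, -0.1888, 0.0166]
eef_rot: [0.164, 0.986, 0.001, -0.005]
contact_force: [-9.6, 6.4, 14.5]
opening: 0.225
finger_force: 50.0
```

Call:
carry_out(rows=[[[0,0,-0.05],[0,0,0],1],[[0,0,-0.08],[0,0,0],1],[[0,0,-0.08],[0,0,0],1]])

```text
clock: 9.9
tool_pos: [0.4677, -0.1906, 0.0167]
eef_rot: [0.164, 0.986, 0.001, -0.001]
contact_force: [-2.5, 1.5, 1.7]
opening: 0.224
finger_force: 50.0
```

```bash
python3 - <<'E'
from plant import r
from h import *
st=r.get_state();print(st["clock"],st["tool_pos"],st["contact_force"],st["moment"],R.from_quat(st["eef_rot"]).as_matrix().round(4))
go(st,[.4686,-.1902,.0167],71.07)
E
```

```text
9.9 [ 0.46773288 -0.19056588  0.01667503] [-2.50205977  1.53940681  1.71146183] [0.21379285 0.50242386 0.02658586] [[-0.9461  0.3239 -0.0011]
 [ 0.3239  0.9461  0.0018]
 [ 0.0017  0.0014 -1.    ]]
shift [-0.07  0.06 -0.  ] turn [ 0.08 -0.1   0.03]
```

It was stuck by friction and slid once I eased off. I continue forward with the lighter press.

Call:
carry_out(rows=[[[-0.05,0,0],[0,0,0],1],[[-0.1,0,0],[0,0,0],1],[[-0.15,0,0],[0,0,0],1],[[-0.15,0,0],[0,0,0],1]])

```text
clock: 10.3
tool_pos: [0.4677, -0.1905, 0.0166]
eef_rot: [0.164, 0.986, 0.001, -0.002]
contact_force: [-5.7, 2.8, 4.1]
opening: 0.221
finger_force: 50.0
```

Call:
carry_out(rows=[[[-0.05,0,0],[0,0,0],1],[[-0.1,0,0],[0,0,0],1],[[-0.15,0,0],[0,0,0],1],[[-0.15,0,0],[0,0,0],1]])

```text
clock: 10.7
tool_pos: [0.4677, -0.1906, 0.0167]
eef_rot: [0.164, 0.986, 0.001, -0.003]
contact_force: [-7.0, 3.5, 6.8]
opening: 0.221
finger_force: 50.0
```

Call:
carry_out(rows=[[[-0.05,0,0],[0,0,0],1],[[-0.1,0,0],[0,0,0],1],[[-0.15,0,0],[0,0,0],1],[[-0.15,0,0],[0,0,0],1]])

```text
clock: 11.1
tool_pos: [0.4677, -0.1906, 0.0167]
eef_rot: [0.164, 0.986, 0.001, -0.005]
contact_force: [-9.8, 5.8, 7.7]
opening: 0.222
finger_force: 50.0
```

Call:
carry_out(rows=[[[0,0,-0.03],[0,0,0],1],[[0,0,-0.05],[0,0,0],1],[[0,0,-0.05],[0,0,0],1]])

```text
clock: 11.4
tool_pos: [0.4677, -0.1907, 0.0167]
eef_rot: [0.164, 0.986, 0.001, -0.005]
contact_force: [-9.4, 4.4, 2.8]
opening: 0.224
finger_force: 50.0
```

```bash
python3 - <<'E'
from plant import r
from h import *
st=r.get_state();print(st["clock"],st["tool_pos"],st["contact_force"],st["moment"],R.from_quat(st["eef_rot"]).as_matrix().round(4).tolist())
E
```

```text
11.4 [ 0.46768063 -0.1906632   0.01666562] [-9.43901671  4.40103034  2.81927896] [0.89848201 1.56374889 0.04462691] [[-0.9462, 0.3234, -0.0095], [0.3234, 0.9463, 0.0037], [0.0102, 0.0004, -0.9999]]
```

Forward force is about twice the plate force, so the square is against the post. The tool has tilted about 0.6° from wrist compliance, and I level it.

Call:
carry_out(rows=[[[0,0,0],[0,-0.2,0],1],[[0,0,0],[0,-0.4,0],1],[[0,0,0],[0,-0.5,0],1],[[0,0,0],[0,-0.5,0],1],[[0,0,0],[0,-0.5,0],1]])

```text
clock: 11.9
tool_pos: [0.4678, -0.1907, 0.0167]
eef_rot: [0.164, 0.986, 0.0, -0.001]
contact_force: [-9.2, 4.3, 4.9]
opening: 0.22
finger_force: 50.0
```

```bash
python3 - <<'E'
from plant import r
from h import *
st=r.get_state();print(st["clock"],st["tool_pos"],st["contact_force"],st["moment"],R.from_quat(st["eef_rot"]).as_matrix().round(4).tolist())
E
```

```text
11.9 [ 0.46777352 -0.19068557  0.01667052] [-9.19122718  4.33452452  4.86545675] [ 9.43476233e-01  1.72420997e+00 -9.37927008e-04] [[-0.9463, 0.3233, -0.0012], [0.3233, 0.9463, 0.0007], [0.0013, 0.0003, -1.0]]
```

Call:
carry_out(rows=[[[-0.05,0,0],[0,0,0],1],[[-0.1,0,0],[0,-0.1,0],1],[[-0.15,0,0],[0,-0.2,0],1],[[-0.15,0,0],[0,-0.2,0],1],[[-0.15,0,0],[0,-0.2,0],1],[[-0.15,0,0],[0,-0.2,0],1],[[-0.15,0,0],[0,-0.2,0],1],[[-0.15,0,0],[0,-0.2,0],1]])

```text
clock: 12.7
tool_pos: [0.4678, -0.1907, 0.0167]
eef_rot: [0.164, 0.986, 0.0, -0.0]
contact_force: [-10.8, 5.0, 5.8]
opening: 0.222
finger_force: 50.0
```

```bash
python3 - <<'E'
from plant import r
from h import *
st=r.get_state();print(st["clock"],st["tool_pos"],st["contact_force"],st["moment"],R.from_quat(st["eef_rot"]).as_matrix().round(4).tolist())
s=r.snapshot("wrist");cv2.imwrite("pics/w4.png",s["image"][:,:,::-1])
s=r.snapshot("top");t=s["image"][180:310,350:460];a=cv2.resize(t,None,fx=4,fy=4,interpolation=2)
i=r.snapshot("wrist")["image"];o=np.hstack([a[:420],cv2.resize(i,(360,420))[:, :]]) if 0 else np.hstack([a[:420],i[:,100:460]])
cv2.imwrite("pics/m4.png",o[:,:,::-1])
E
```

```text
12.7 [ 0.46779486 -0.19073149  0.01666665] [-10.79818015   4.99991236   5.76880746] [1.13667551 2.18513557 0.02207421] [[-0.9463, 0.3232, -0.0005], [0.3232, 0.9463, 0.0001], [0.0005, -0.0, -1.0]]
```

View pics/m4.png

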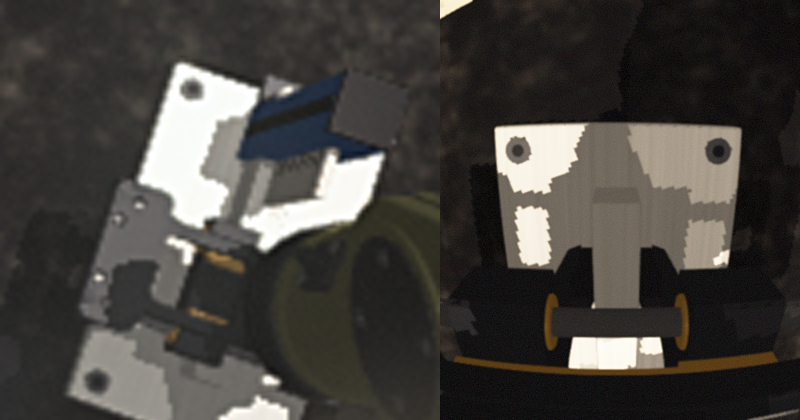

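The top view (left) shows the square's blade against the post's front foot at about (255,165), with its shadow meeting the post's. The wrist view (right) shows the stock straight along the plate's centre line at column 617. Forces are steady and light: about 8 N on the plate and at least 4 N on the post.

```bash
python3 -c "
from plant import r
print(r.finish_job())"
```

```text
the job is handed in; nothing more can be done
None
```

The square is seated in the corner, still gripped and level, pressing with an estimated 8 N on the plate and 4 N or more on the post; the job was handed in at about 13 s, but no verdict was returned.

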